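# Gauge a locating pin with the go and no-go gap gauges

## Task

Check the new locating pin by feel: take it from the white-marked hole of the rack and, held upright with its shank well down between the jaws, slide it right through the gap of the green go gauge, in at the robot's side and out at the far side, feeling for the gap and never pushing on the gauge with more than 10 N. Then try it from the robot's side in the narrower gap of the red no-go gauge: centre it by feel between both jaw noses and press it in with about 5 to 10 N for about a second, so that it is seen to be stopped and not forced. Draw it back and stand the passed pin all the way down in the green-marked hole, leaving the things on the bench undisturbed.

Things in the scene. Friction and masses are not known exactly. Their poses are not given: they have to be found in the camera images.
- pin: the steel locating pin, 80 mm long, 90 to 145 g: plain round shank 16 mm in diameter from the foot to 50 mm up, foot edge bevelled 1.5 mm, then a dark knurled round head 22 mm in diameter and 30 mm tall. Origin at the centre of its foot, z up along the pin. It stands at first in the white-marked hole of the rack.
- pin_head (a point): centre of the pin's head, on its axis, 65 mm above its foot (head from 50 to 80 mm): where to grip it, from above, at any yaw
- pin_shank (a point): point on the pin's axis 16 mm above its foot: the part that is judged in the gaps
- go_gauge: green go gauge, fixed: base plate 84 x 100 x 8 mm, on it an aluminium cross slide 46 x 78 mm (top 14 mm above the bench) with two upright steel jaws, 30 mm long (x), 14 mm thick, edges rounded to 5 mm radius, tops 46 mm above the bench. The gap between them runs along x, 17.5 mm wide, open at both ends and above. Origin under the plate's middle; x from the robot's side to the far side, y left.
- go_gauge_mid (a point): middle of the green gauge's plate, at the slide's top, 14 mm above the bench; axes as the gauge's. Jaws: x = -15 to +15 mm, z = 0 to 32 mm. The slide was set by hand and locked within 10 mm to either side, so the gap's middle lies at x = 0 and y anywhere from -10 to +10 mm: not measured, to be felt or seen. The pin has 0.75 mm to spare on each side in the gap.
- nogo_gauge: red no-go gauge, fixed: same shape, axes and hand-set slide (this one within 6 mm of the middle), but its gap is only 11 mm wide. A pin centred on the gap is caught by both rounded jaw noses with its axis 17.7 mm before the middle (x = -17.7 mm); off-centre it meets one nose alone, further out (to x = -23 mm), which pushes it sideways towards the gap. The jaws are ground and oiled, friction about 0.15.
- nogo_gauge_mid (a point): middle of the red gauge's plate, at the slide's top, 14 mm above the bench; axes as the gauge's: x from the robot's side to the far side, y across the gap. The gap's middle lies at x = 0 and y anywhere from -6 to +6 mm (slide set by hand and locked; not measured, to be felt or seen).
- pin_rack: wooden pin rack, fixed, 56 x 130 x 30 mm, with two round holes 20 mm in diameter and 24 mm deep, 70 mm apart, mouths chamfered; white square mark round the start hole (y = +35 mm), green one round the passed hole (y = -35 mm). Origin under its middle.
- start_hole (a point): centre of the floor of the white-marked hole, 6 mm above the bench, 24 mm below the rack's top; the pin stands here at first
- passed_hole (a point): centre of the floor of the green-marked hole, 6 mm above the bench, 24 mm below the rack's top; the passed pin goes here
- lot_stamp: hand stamp with wooden knob, 25 x 34 x 64 mm, bystander; origin under its middle
- ink_pad: blue ink pad, 58 x 88 x 11 mm, bystander; origin under its middle
- tape_2: small black roll of tape lying flat, 62 mm across, 19 mm high, bystander; origin under its middle
- tape_1: large cream roll of tape lying flat, 104 mm across, 25 mm high, bystander; origin under its middle
- screwdriver: red-handled screwdriver lying down, 27 x 190 x 25 mm, bystander; origin under its middle
- caliper: caliper lying flat, 81 x 236 x 16 mm, bystander; origin under its middle
Mind the look-alikes: they are no part of the job. What is shaped like the pin but pink or purple is not meant.

How it is judged:
On the way, in this order (a step that is already met when the one before it is completed fails the run):
1. the pin stands low in front of the go gap, on the robot's side (x of pin_shank in the frame of go_gauge_mid between -0.07 and -0.021 m and y of pin_shank in the frame of go_gauge_mid between -0.02 and 0.02 m and z of pin_shank in the frame of go_gauge_mid between 0.012 and 0.036 m and angle between pin's own z axis and vertical below 0.22 rad), for 0.05 s.
2. it is inside the go gap (x of pin_shank in the frame of go_gauge_mid between -0.008 and 0.008 m and y of pin_shank in the frame of go_gauge_mid between -0.012 and 0.012 m and z of pin_shank in the frame of go_gauge_mid between 0.012 and 0.036 m and angle between pin's own z axis and vertical below 0.22 rad), for 0.05 s.
3. it has come out of the far end of the go gap (x of pin_shank in the frame of go_gauge_mid between 0.021 and 0.07 m and y of pin_shank in the frame of go_gauge_mid between -0.02 and 0.02 m and z of pin_shank in the frame of go_gauge_mid between 0.012 and 0.036 m and angle between pin's own z axis and vertical below 0.22 rad), for 0.05 s.
4. it is pressed from the robot's side with more than 3 N between both jaw noses of the no-go gap, which stop it (x of pin_shank in the frame of nogo_gauge_mid between -0.0194 and -0.01 m and y of pin_shank in the frame of nogo_gauge_mid between -0.012 and 0.012 m and z of pin_shank in the frame of nogo_gauge_mid between 0.012 and 0.036 m and angle between pin's own z axis and vertical below 0.22 rad and contact force between pin and nogo_gauge above 3 N), for 0.8 s.
At the end, for the whole second after the job is handed in: The pin stands released and at rest in the green-marked hole: foot within 4 mm of the hole's centre and less than 3 mm above its floor, upright within 0.15 rad (horizontal distance between pin and passed_hole below 0.004 m and height (world z) of pin below 0.009 m and angle between pin's own z axis and vertical below 0.15 rad and linear speed of pin below 0.02 m/s); the robot touches nothing.
It fails at once if the pin bears on the go gauge with more than 10 N (contact force between pin and go_gauge above 10 N).
It fails at once if the pin bears on the no-go gauge with more than 25 N (contact force between pin and nogo_gauge above 25 N).
It fails at once if the pin is forced into the no-go gap (x of pin_shank in the frame of nogo_gauge_mid between -0.009 and 0.009 m and y of pin_shank in the frame of nogo_gauge_mid between -0.012 and 0.012 m and z of pin_shank in the frame of nogo_gauge_mid between -0.01 and 0.046 m).
It fails at once if the pin is tipped over or dropped (angle between pin's own z axis and vertical above 0.7 rad).
It fails at once if a bystander (stamp, ink pad, a roll of tape, screwdriver, caliper) is moved more than 2 cm (distance of any of lot_stamp, ink_pad, tape_2, tape_1, screwdriver, caliper from where it was at the start of the episode above 0.02 m).
It also fails if it takes over 72 s, if anything falls off the work surface, if the arm or the gripper's body presses on something with over 40 N, if the wrist force passes 120 N, or if a joint passes its speed limit or range.

## Robot

A 7-joint arm with a two-finger parallel gripper is mounted at the origin on a cart in front of the work surface, level with it; the furniture and walls round the work are solid. World frame = base frame: x ahead of the robot, y to its left, z up, the work surface at z = 0. Lengths are in m, angles in rad, forces in N, time in s.
With the tool pointing down it reaches from about 0.425 to 0.875 m from the base axis. Payload 8.4 kg.
Tool frame: the origin (TCP) lies between the finger pads; the fingertips stand 14 mm ahead of it and the grasp point (between the pads) lies 5 mm behind it; z points along the fingers, y is the direction in which the jaws open and shut (so a half turn about z gives the same grasp; the last joint's range is limited). The gripper opens to 87 mm and grips with 3 to 60 N. Pads are 19 mm wide; open, the fingers measure 117 mm over their backs; the gripper's body (75 mm by 190 mm) begins 51 mm behind the grasp point.
Start: joints at [-1.205, 0.333, 0.04, 1.465, -0.013, 1.343, -0.059], TCP at [0.291, 0.581, 0.237] pointing down, gripper open.
Joint ranges: [-2.58, 2.58], [-0.38, 2.09], [-1.3, 1.39], [0.25, 2.4], [-1.5, 4.64], [0.08, 2.09], [-2.65, 2.65]. Speed limits (rad/s): [2.22, 2.22, 2.79, 2.79, 3.14, 3.14, 3.14].

## Interface

Orientations are given as [roll, pitch, yaw] about the fixed x, y, z axes, in that order (R = Rz(yaw) Ry(pitch) Rx(roll)).
In Python, from bench import * gives the robot as it stands.
- The arm moves only by the tool jog_arm, never from a script. Its argument "plan" is a list of rows, each a list of 6 numbers: the shift along the world's x, y, z in mm, then the turn, a rotation vector about the world's x, y, z in degrees. In form: [[dx, dy, dz, rx, ry, rz], ...]. A call has 1 to 12 rows; each row shifts and turns the pose as measured when the row begins; what a row does not reach is not made up. A row lasts 1/8 s, in which the tool goes at most 62.5 mm and 10.7 degrees, less where a joint would pass 70% of its speed; a pose out of reach is approached as far as the arm can. A call with a gripper value outside its range is refused whole. "fingers" is the opening, from 0 (shut) to 1 (fully open), set as the call begins (left out, the last holds). The fingers move at their own pace and stop on an object; "newtons" is the grip in N (left out, the last holds). Time passes only in rows, so rows that do not move let the fingers close. It gives the time, the measured TCP pose, the force and the opening at its end, in the units of the state.
- get_obs(): the state, without advancing time (a new reading comes with each control period).
- get_image(name): name is "scene" or "side" or "wrist"; returns the picture (400x640x3 uint8, red, green, blue); there is no depth.
- camera_info(name): a dict with "camera_matrix" (3x3 intrinsics, pixels), "view" (4x4, takes a point from world to camera coordinates). Camera axes: x right, y up, looking along -z (the intrinsics and any distortion apply to the point x, -y, -z); pixel columns grow to the right and rows downward; lengths in m; the calibration is good to about 2 mm. A picture is of the moment at which its call begins: read the wrist's pose just before it. camera_info takes no time and is no camera call; for the wrist camera it gives the pose at the moment of the call.
- sign_off(): hands the job in, once; it reports no verdict.
The state is a dict: "time_s": time; "joint_positions": joint angles; "joint_vel": joint speeds; "joint_efforts": joint torques, N m; "tcp_pos": TCP position; "ee_rot": TCP orientation; "force": force on the tool from outside, world axes, zero at the start; "ft_torque": the same for the moment, N m; "opening": opening from 0.0 (shut) to 1.0 (fully open).
Only numpy, scipy, OpenCV 4.12 (cv2) and the standard library are available. Lean on these libraries where they do the work, as an engineer would, in place of code of your own. Each camera call takes 0.05 s, during which the arm holds its last target.

## Working session

There is one attempt and no reset: what is moved stays moved. The work goes in short steps, Python scripts to look and compute and a tool call to move; the robot and the scene stay as the last step left them, time stands still between calls to the robot, and variables do not carry over. Pictures are saved under pics/ and viewed, and the job is handed in when it is done.

Besides the shell and the picture viewer there is one more tool, called after "Call:" as name(argument=value, ...), one argument or row to a line, values as JSON. jog_arm: Moves the arm, as the interface text tells. Its arguments: {"type":"object","properties":{"plan":{"type":"array","items":{"type":"array","items":{"type":"number"}}},"fingers":{"type":"number"},"newtons":{"type":"number"}},"required":["plan"]}

```bash
mkdir -p pics; ls; python3 - <<'E'
from bench import *
import cv2
print(get_obs())
for n in ["scene","side","wrist"]:
    im=get_image(n); cv2.imwrite(f"pics/{n}0.png",im[:,:,::-1]); print(n,camera_info(n))
E
```

```text
pics
{'time_s': 0.0, 'joint_positions': array([-1.20521317,  0.33391775,  0.0398205 ,  1.46627475, -0.013414  ,
        1.34330287, -0.05849876]), 'joint_vel': array([ 0.00162516,  0.00015232, -0.0008768 ,  0.00054991,  0.0004302 ,
        0.00120796,  0.00010853]), 'joint_efforts': array([ 2.43414397e-04, -6.56368732e+01,  1.33526880e+00, -4.03789794e+01,
       -5.97853982e-02,  4.51291446e-02,  1.57241980e-04]), 'tcp_pos': array([0.2911378 , 0.58064721, 0.23565238]), 'ee_rot': array([-3.13995717e+00,  8.03296818e-05,  2.67684073e+00]), 'force': array([-0.1114969 , -0.59922707, -0.39488099]), 'ft_torque': array([ 0.00248774, -0.0018577 , -0.03593081]), 'opening': 0.9979349907509474}
scene {'camera_matrix': array([[464.42171135,   0.        , 317.61849404],
       [  0.        , 464.42171135, 194.87469451],
       [  0.        ,   0.        ,   1.        ]]), 'view': array([[ 0.84328582, -0.53746356, -0.00139583, -0.41573437],
       [ 0.35226473,  0.55074177,  0.75669879, -0.28429735],
       [-0.40592929, -0.63860506,  0.65376218, -0.9181435 ],
       [ 0.        ,  0.        ,  0
[... 287 characters left out ...]
242602, -0.32684191,  0.93101673, -0.14572312],
       [-0.44747695,  0.81654284,  0.36472204, -1.03308511],
       [ 0.        ,  0.        ,  0.        ,  1.        ]])}
wrist {'camera_matrix': array([[331.41528885,   0.        , 320.91857736],
       [  0.        , 331.41528885, 199.13100709],
       [  0.        ,   0.        ,   1.        ]]), 'view': array([[ 4.47513346e-01,  8.94276832e-01, -8.67502535e-04,
        -6.49290706e-01],
       [-8.57455759e-01,  4.28811474e-01, -2.84412272e-01,
         3.60231793e-02],
       [-2.53971311e-01,  1.28022133e-01,  9.58701678e-01,
        -3.90972890e-01],
       [ 0.00000000e+00,  0.00000000e+00,  0.00000000e+00,
         1.00000000e+00]])}
```

View pics/scene0.png

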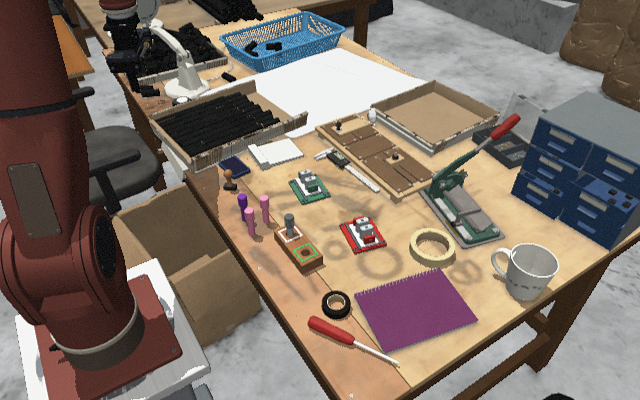

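View pics/side0.png

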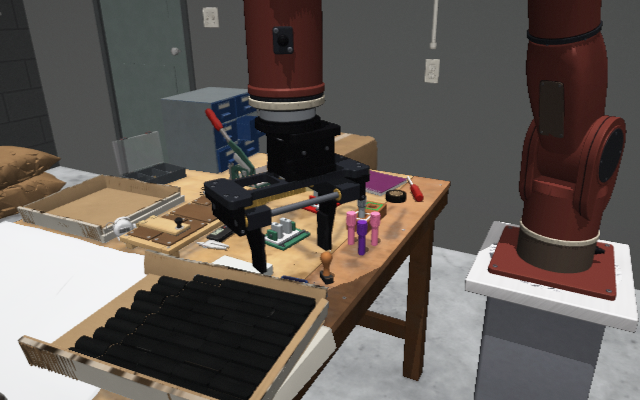

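View pics/wrist0.png

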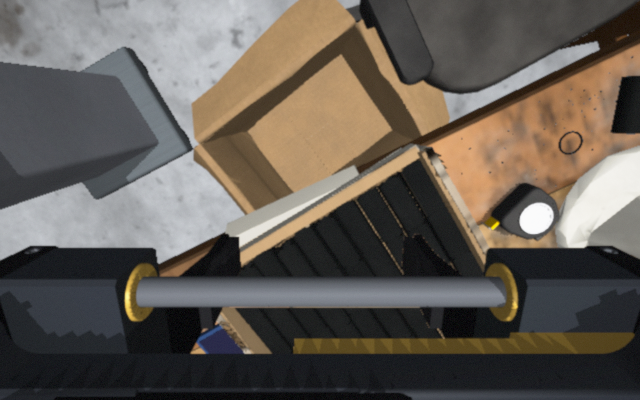

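The scene view shows the rack at about (298,248), with the pin at (289,225). The green gauge is at (309,186), the red gauge at (363,234), and pink/purple decoys at (243–265,205). I'll enlarge it.

```bash
cat > h.py <<'E'
import numpy as np, cv2
from bench import *
def cray(info,u,v):
    K=info["camera_matrix"];V=info["view"]
    d=np.array([(u-K[0,2])/K[0,0],-(v-K[1,2])/K[1,1],-1.0])
    R=V[:3,:3];return -R.T@V[:3,3],R.T@d
def onz(info,u,v,z):
    c,d=cray(info,u,v);return c+d*(z-c[2])/d[2]
def proj(info,p):
    K=info["camera_matrix"];V=info["view"]
    q=V[:3,:3]@np.array(p)+V[:3,3]
    return np.array([K[0,0]*q[0]/-q[2]+K[0,2],K[1,1]*(-q[1])/-q[2]+K[1,2]])
E
python3 - <<'E'
import cv2
im=cv2.imread("pics/scene0.png")
cv2.imwrite("pics/sc_crop0.png",cv2.resize(im[160:280,225:390],None,fx=4.8,fy=4.8,interpolation=cv2.INTER_CUBIC))
from h import *
i=camera_info("scene")
for n,u,v,z in [("go",309,188,.008),("nogo",362,235,.008),("white",290,233,.03),("green",305,252,.03),("headtop",289,215,.086),("stamp",230,188,0.),("decoy",264,222,0),("decoy2",250,232,0),("d3",242,213,0),("tape1",432,250,0),("press",465,215,0),("cal",350,170,0),("ink",235,167,0),("ink2",222,172,0),("ledge",390,150,.0)]: print(n,onz(i,u,v,z).round(3))
E
```

```text
go [0.575 0.171 0.008]
nogo [ 0.59  -0.048  0.008]
white [0.436 0.032 0.03 ]
green [ 0.435 -0.038  0.03 ]
headtop [0.438 0.035 0.086]
stamp [0.398 0.296 0.   ]
decoy [0.414 0.127 0.   ]
decoy2 [0.369 0.115 0.   ]
d3 [0.382 0.187 0.   ]
tape1 [ 0.704 -0.17   0.   ]
press [ 0.859 -0.126  0.   ]
cal [0.72  0.185 0.   ]
ink [0.449 0.375 0.   ]
ink2 [0.408 0.373 0.   ]
ledge [0.88 0.2  0.  ]
```

View pics/sc_crop0.png

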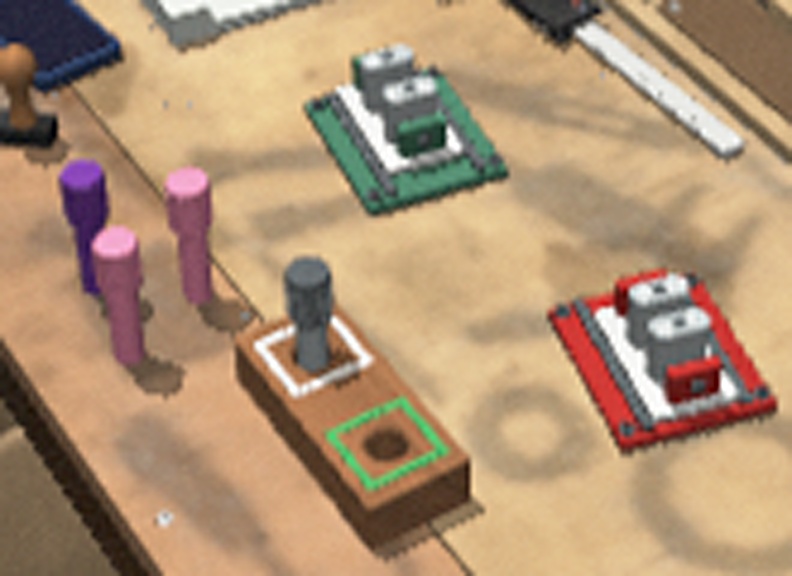

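Call:
jog_arm(
  plan=[
    [20, -52, 10, 0, 0, -6.3],
    [20, -52, 10, 0, 0, -6.3],
    [20, -52, 10, 0, 0, -6.3],
    [20, -52, 10, 0, 0, -6.3],
    [20, -52, 10, 0, 0, -6.3],
    [20, -52, 10, 0, 0, -6.3],
    [20, -52, 10, 0, 0, -6.3],
    [20, -52, 10, 0, 0, -6.3],
    [20, -52, 0, 0, 0, -6.3],
    [20, -52, 0, 0, 0, -6.3],
    [0, 0, 0, 0, 0, 0],
  ],
)

```text
time_s: 1.52
tcp_pos: [0.4919, 0.0414, 0.3155]
ee_rot: [-3.138, -0.003, 1.541]
force: [0.7, 0.8, 0.0]
opening: 0.999
```

```bash
python3 - <<'E'
from h import *
o=get_obs();i=camera_info("wrist")
print(o["time_s"],o["tcp_pos"],o["ee_rot"],o["force"])
im=get_image("wrist"); cv2.imwrite("pics/w1.png",im[:,:,::-1])
np.save("w1.npy",i,allow_pickle=True)
print(-i["view"][:3,:3].T@i["view"][:3,3])
for p in [(.575,.171,.014),(.59,-.048,.014),(.436,0,.03)]: print(proj(i,p))
E
```

```text
1.525 [0.49188282 0.0414222  0.31548386] [-3.13840781e+00 -2.56007533e-03  1.54073351e+00] [0.73413791 0.84722227 0.04606053]
[0.49532436 0.11841378 0.4643146 ]
[384.07283482  56.41783433]
[390.79192331 220.15953057]
[280.74949681 193.9691526 ]
```

View pics/w1.png

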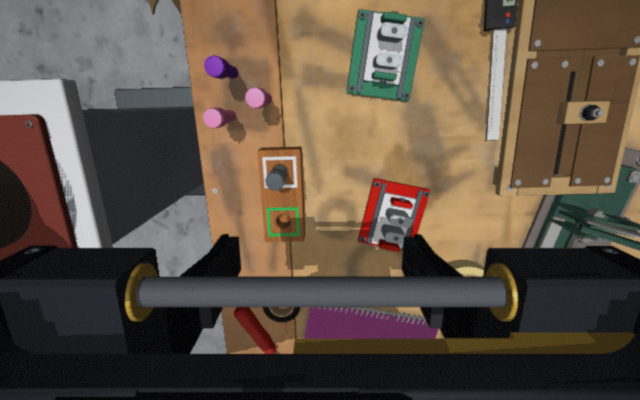

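Top view: green gauge at (385,55), red at (394,215), rack holes at (280,172) and (283,222). I'll enlarge crops.

```bash
python3 - <<'E'
import cv2
im=cv2.imread("pics/w1.png")
cv2.imwrite("pics/w1g.png",cv2.resize(im[0:110,335:435],None,fx=5.4,fy=5.4,interpolation=cv2.INTER_CUBIC))
cv2.imwrite("pics/w1r.png",cv2.resize(im[170:260,345:445],None,fx=6,fy=6,interpolation=cv2.INTER_CUBIC))
cv2.imwrite("pics/w1k.png",cv2.resize(im[140:250,240:320],None,fx=5.4,fy=5.4,interpolation=cv2.INTER_CUBIC))
E
```

```text
(no output)
```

View pics/w1g.png

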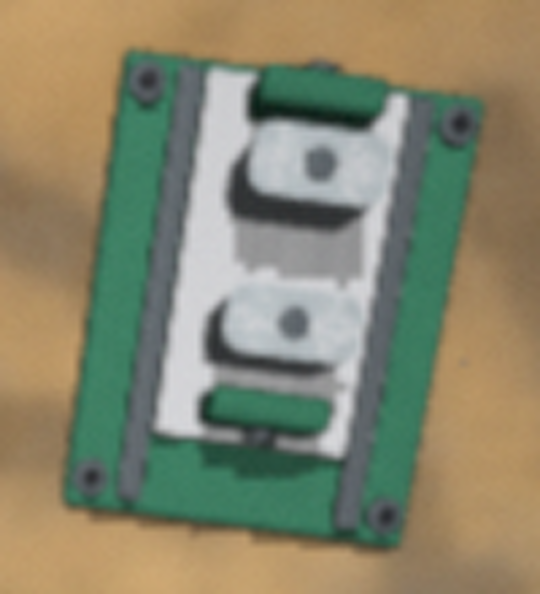

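View pics/w1r.png

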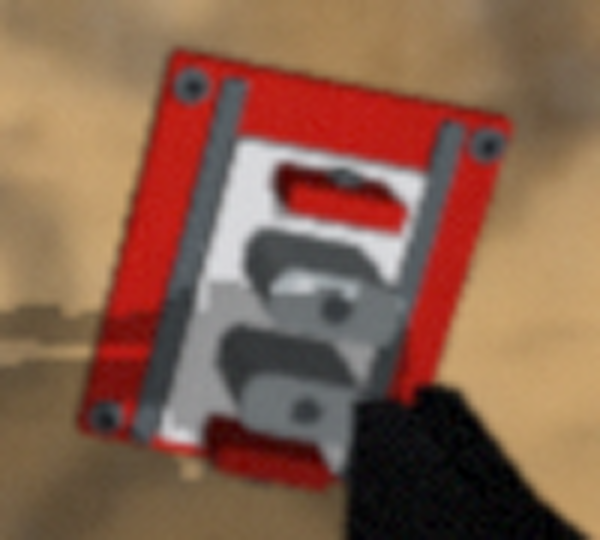

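View pics/w1k.png

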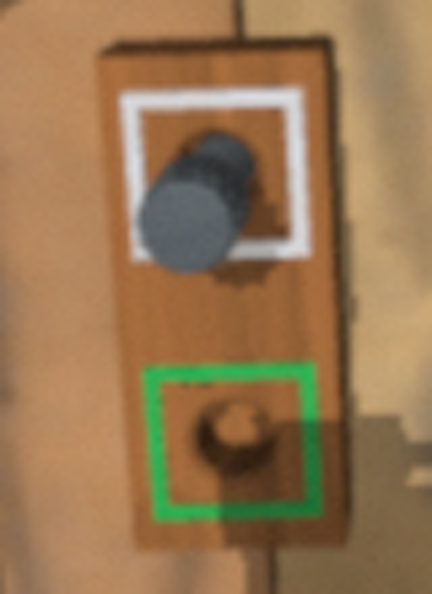

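```bash
cat > m1.py <<'E'
from h import *
i=np.load("w1.npy",allow_pickle=True).item()
def P(l,s,ox,oy,z): return np.array([onz(i,u/s+ox,v/s+oy,z) for u,v in l])
g=P([(125,50),(483,100),(400,548),(65,502)],5.4,335,0,.008)
gj=P([(320,163),(293,322)],5.4,335,0,.046)
r=P([(173,48),(513,118),(78,432)],6,345,170,.008)
rj=P([(335,308),(306,411)],6,345,170,.046)
w=P([(120,90),(302,87),(312,258),(132,262)],5.4,240,140,.03)
gr=P([(142,367),(316,363),(323,514),(154,521)],5.4,240,140,.03)
hd=P([(187,226)],5.4,240,140,.086)
hole=P([(235,435)],5.4,240,140,.03)
print("g",g[:,:2].round(4).tolist(),g.mean(0)); print("sizes",[np.linalg.norm(g[k]-g[(k+1)%4]).round(4) for k in range(4)])
def yaw(a,b): d=b-a; return np.degrees(np.arctan2(d[1],d[0]))
print("gyaw",yaw(g[0],g[1]),yaw(g[3],g[2]),yaw(g[3],g[0])-90,yaw(g[2],g[1])-90,"jaws",yaw(gj[1],gj[0])-90)
print("gj",gj,gj.mean(0),np.linalg.norm(gj[0]-gj[1]))
rc=(r[1]+r[2])/2
print("r",rc,"yaw",yaw(r[0],r[1]),yaw(r[2],r[0])-90,yaw(rj[1],rj[0])-90, np.linalg.norm(r[0]-r[1]),np.linalg.norm(r[0]-r[2]))
print("rj",rj,rj.mean(0),np.linalg.norm(rj[0]-rj[1]))
print("white",w.mean(0),"green",gr.mean(0),"dist",np.linalg.norm(w.mean(0)-gr.mean(0)),"yaw",yaw(gr.mean(0),w.mean(0))-90,"head",hd,"hole",hole)
E
python3 m1.py
```

```text
g [[0.5429, 0.2263], [0.6249, 0.2136], [0.6104, 0.1156], [0.5286, 0.1287]] [0.57670009 0.1710726  0.008     ]
sizes [np.float64(0.0829), np.float64(0.0991), np.float64(0.0828), np.float64(0.0986)]
gyaw -8.789541051201844 -9.110982250177782 -8.35595279626476 -8.41585426645321 jaws -8.798006319071703
gj [[0.58030113 0.19471028 0.046     ]
 [0.57548645 0.16360218 0.046     ]] [0.57789379 0.17915623 0.046     ] 0.03147847997223484
r [ 0.59486456 -0.04459021  0.008     ] yaw -13.430325919635619 -12.807651632743571 -12.809741680152456 0.0830236123063131 0.09949724309396914
rj [[ 0.59677196 -0.0382272   0.046     ]
 [ 0.59115496 -0.06293104  0.046     ]] [ 0.59396346 -0.05057912  0.046     ] 0.025334379623106792
white [0.43701607 0.02972737 0.03      ] green [ 0.43698234 -0.04043182  0.03      ] dist 0.07015920545756214 yaw -0.027539686272078256 head [[0.43740928 0.03018577 0.086     ]] hole [[ 0.43742359 -0.03846231  0.03      ]]
```

Call:
jog_arm(
  plan=[
    [-27, -6, -30, 0, 0, 1.7],
    [-27, -5, -40, 0, 0, 0],
    [0, 0, -40, 0, 0, 0],
    [0, 0, -40, 0, 0, 0],
    [0, 0, -10, 0, 0, 0],
    [0, 0, 0, 0, 0, 0],
  ],
  fingers=1.0,
)

```text
time_s: 2.33
tcp_pos: [0.4338, 0.0403, 0.1517]
ee_rot: [-3.138, -0.005, 1.591]
force: [0.3, 0.6, -0.1]
opening: 0.999
```

Call:
jog_arm(
  plan=[
    [3, -10, -10, 0, 0, -1],
    [0, 0, 0, 0, 0, 0],
    [0, 0, -40, 0, 0, 0],
    [0, 0, -20, 0, 0, 0],
    [0, 0, 0, 0, 0, 0],
  ],
)

```text
time_s: 2.95
tcp_pos: [0.4411, 0.0305, 0.0844]
ee_rot: [3.137, -0.008, 1.573]
force: [-0.1, -0.8, 0.1]
opening: 0.999
```

```bash
python3 - <<'E'
from h import *
o=get_obs();i=camera_info("wrist")
print(o["time_s"],o["tcp_pos"],o["ee_rot"],o["force"])
im=get_image("wrist"); cv2.imwrite("pics/w2.png",im[:,:,::-1])
im=get_image("scene"); cv2.imwrite("pics/s2.png",cv2.resize(im[130:290,190:400,::-1],None,fx=3.7,fy=3.7,interpolation=cv2.INTER_CUBIC))
E
```

```text
2.95 [0.44108247 0.03045415 0.08436982] [ 3.1368916  -0.00762023  1.57253925] [-0.10838896 -0.83173482  0.1227902 ]
```

View pics/w2.png

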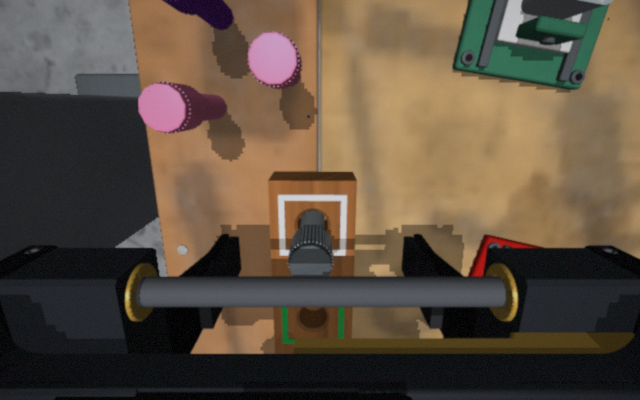

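View pics/s2.png

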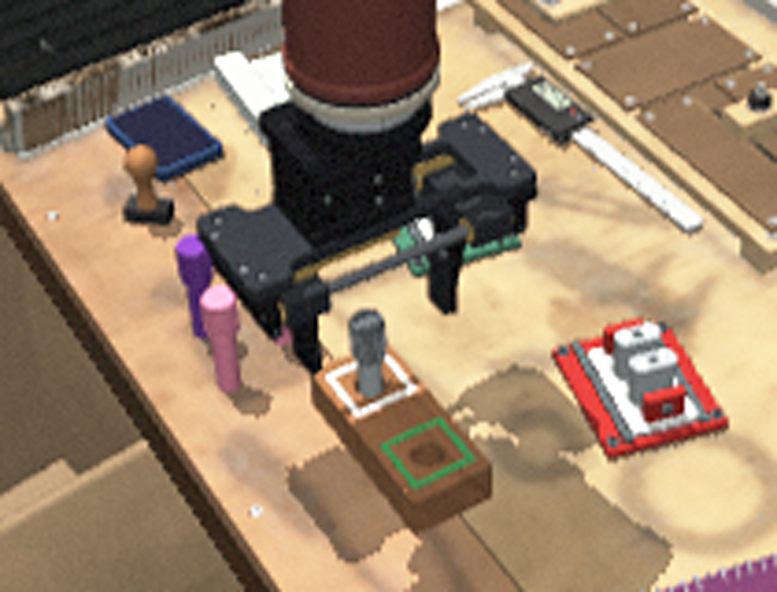

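```bash
cat >> h.py <<'E'
from scipy.spatial.transform import Rotation as Ro
def go(x,y,z,yaw=np.pi/2):
    o=get_obs();c=Ro.from_euler('xyz',o["ee_rot"]);t=Ro.from_euler('xyz',[np.pi,0,yaw])
    print("t",round(o["time_s"],2),"tcp",o["tcp_pos"].round(4),"F",o["force"].round(2),"T",o["ft_torque"].round(3),"op",round(o["opening"],3))
    print("d mm",((np.array([x,y,z])-o["tcp_pos"])*1000).round(2),"rot deg",np.degrees((t*c.inv()).as_rotvec()).round(2))
E
python3 -c "
from h import *
go(.4375,.030,.066)"
```

```text
t 3.05 tcp [0.4419 0.0307 0.0856] F [-0.56  0.1   0.26] T [-0.065 -0.    -0.015] op 0.997
d mm [ -4.44  -0.71 -19.57] rot deg [-0.49  0.38 -0.11]
```

Call:
jog_arm(
  plan=[
    [-4, -0.7, -10, -0.4, 0.3, 0],
    [0, 0, -8, 0, 0, 0],
    [0, 0, 0, 0, 0, 0],
    [0, 0, 0, 0, 0, 0],
  ],
)

```text
time_s: 3.55
tcp_pos: [0.439, 0.0304, 0.0683]
ee_rot: [3.138, -0.003, 1.573]
force: [-0.1, -0.6, 0.3]
opening: 1.002
```

```bash
python3 -c "
from h import *
go(.4375,.030,.066)"
```

```text
t 3.55 tcp [0.439  0.0304 0.0683] F [-0.06 -0.57  0.34] T [-0.038  0.048  0.029] op 1.002
d mm [-1.48 -0.44 -2.3 ] rot deg [-0.15  0.23 -0.12]
```

Call:
jog_arm(
  plan=[
    [-1.5, -0.4, -2, -0.1, 0.2, 0],
    [0, 0, 0, 0, 0, 0],
    [0, 0, 0, 0, 0, 0],
    [0, 0, 0, 0, 0, 0],
    [0, 0, 0, 0, 0, 0],
    [0, 0, 0, 0, 0, 0],
  ],
  fingers=0,
  newtons=55,
)

```text
time_s: 4.3
tcp_pos: [0.4377, 0.0301, 0.0666]
ee_rot: [3.141, -0.001, 1.573]
force: [-1.4, -0.1, 0.0]
opening: 0.4
```

```bash
python3 -c "
from h import *
go(.4375,.030,.066)"
```

```text
t 4.3 tcp [0.4377 0.0301 0.0666] F [-1.37 -0.14  0.03] T [-0.094 -0.004 -0.03 ] op 0.4
d mm [-0.22 -0.07 -0.6 ] rot deg [-0.06  0.06 -0.11]
```

Call:
jog_arm(
  plan=[
    [0, 0, 0, 0, 0, 0],
    [0, 0, 0, 0, 0, 0],
    [0, 0, 0, 0, 0, 0],
    [0, 0, 0, 0, 0, 0],
    [0, 0, 0, 0, 0, 0],
    [0, 0, 0, 0, 0, 0],
  ],
)

```text
time_s: 5.05
tcp_pos: [0.4377, 0.0301, 0.0666]
ee_rot: [3.141, -0.001, 1.573]
force: [-0.3, -0.5, 0.3]
opening: 0.236
```

```bash
python3 -c "
from h import *
go(.4375,.030,.066)"
```

```text
t 5.05 tcp [0.4377 0.0301 0.0666] F [-0.3  -0.47  0.25] T [-0.078  0.088 -0.01 ] op 0.236
d mm [-0.17 -0.09 -0.58] rot deg [-0.06  0.05 -0.12]
```

Call:
jog_arm(
  plan=[
    [0, 0, 10, 0, 0, 0],
    [0, 0, 20, 0, 0, 0],
    [0, 0, 20, 0, 0, 0],
    [0, 0, 0, 0, 0, 0],
  ],
)

```text
time_s: 5.55
tcp_pos: [0.4374, 0.0297, 0.1192]
ee_rot: [3.141, -0.001, 1.572]
force: [0.0, 0.4, -0.7]
opening: 0.239
```

```bash
python3 - <<'E'
from h import *
go(.4375,.030,.1)
im=get_image("wrist"); cv2.imwrite("pics/w3.png",im[100:300,220:420,::-1].repeat(3,0).repeat(3,1))
im=get_image("scene"); cv2.imwrite("pics/s3.png",cv2.resize(im[150:290,220:400,::-1],None,fx=4,fy=4,interpolation=cv2.INTER_CUBIC))
E
```

```text
t 5.55 tcp [0.4374 0.0297 0.1192] F [ 0.05  0.42 -0.73] T [-0.066  0.054 -0.03 ] op 0.239
d mm [  0.07   0.29 -19.23] rot deg [-0.03  0.05 -0.09]
```

View pics/w3.png

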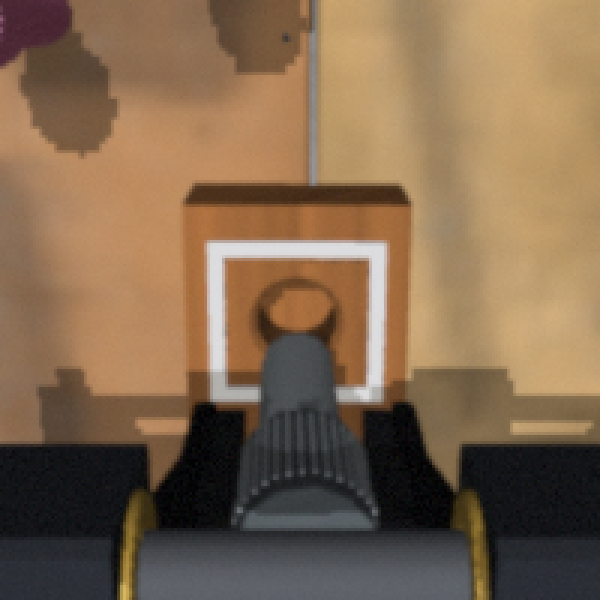

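View pics/s3.png

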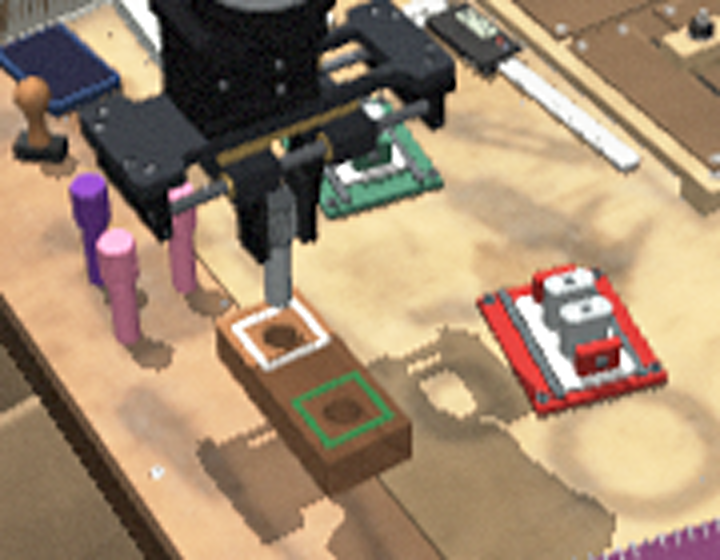

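```bash
python3 - <<'E'
from h import *
i=camera_info("wrist");o=get_obs()
for z,r in((.0586,.0065),(.0601,.008)):
    p=onz(i,319.4,211,z); print(p[0]-o["tcp_pos"][0],p[1]-r-o["tcp_pos"][1])
E
```

```text
-0.0003305464604963504 0.0012474768260409934
-0.00032270249088756087 0.00025117589562485484
```

Call:
jog_arm(
  plan=[
    [25, 38, 0, 0, 0, 0],
    [25, 39, 0, 0, 0, 0],
    [25, 39, 0, 0, 0, 0],
    [20, 30, 0, 0, 0, 0],
    [0, 0, 0, 0, 0, 0],
    [0, 0, 0, 0, 0, 0],
  ],
)

```text
time_s: 6.4
tcp_pos: [0.5306, 0.1783, 0.1111]
ee_rot: [-3.132, 0.004, 1.57]
force: [-0.3, -0.4, -0.8]
opening: 0.238
```

```bash
python3 -c "
from h import *
go(.5384,.1852,.0786)"
```

```text
t 6.4 tcp [0.5306 0.1783 0.1111] F [-0.3  -0.39 -0.85] T [-0.145  0.114 -0.022] op 0.238
d mm [  7.79   6.94 -32.51] rot deg [ 0.25 -0.52  0.02]
```

Call:
jog_arm(
  plan=[
    [6, 6, -8, 0.2, -0.4, 0],
    [0, 0, -12, 0, 0, 0],
    [0, 0, -7, 0, 0, 0],
    [0, 0, 0, 0, 0, 0],
    [0, 0, 0, 0, 0, 0],
  ],
)

```text
time_s: 7.02
tcp_pos: [0.5357, 0.1819, 0.0814]
ee_rot: [-3.138, 0.001, 1.567]
force: [0.6, 0.2, -1.7]
opening: 0.237
```

```bash
python3 -c "
from h import *
go(.5384,.1852,.0786)"
```

```text
t 7.03 tcp [0.5357 0.1819 0.0814] F [ 0.61  0.17 -1.72] T [-0.097  0.037  0.022] op 0.237
d mm [ 2.73  3.28 -2.78] rot deg [ 0.07 -0.19  0.2 ]
```

Call:
jog_arm(
  plan=[
    [2.5, 3.2, -2.5, 0, -0.2, 0.2],
    [0, 0, 0, 0, 0, 0],
    [0, 0, 0, 0, 0, 0],
  ],
)

```text
time_s: 7.4
tcp_pos: [0.5388, 0.1856, 0.0794]
ee_rot: [3.14, 0.0, 1.571]
force: [-0.3, 0.8, -1.4]
opening: 0.239
```

```bash
python3 - <<'E'
from h import *
go(.5384,.1852,.0786)
i=camera_info("wrist");np.save("w4.npy",i,allow_pickle=True)
im=get_image("wrist"); cv2.imwrite("pics/w4.png",im[120:300,240:440,::-1].repeat(3,0).repeat(3,1))
im=get_image("side"); cv2.imwrite("pics/sd4.png",cv2.resize(im[160:280,200:400,::-1],None,fx=4,fy=4,interpolation=cv2.INTER_CUBIC))
E
```

```text
t 7.4 tcp [0.5388 0.1856 0.0794] F [-0.33  0.83 -1.37] T [-0.07   0.035  0.004] op 0.239
d mm [-0.37 -0.44 -0.81] rot deg [ 0.03  0.08 -0.03]
```

View pics/w4.png

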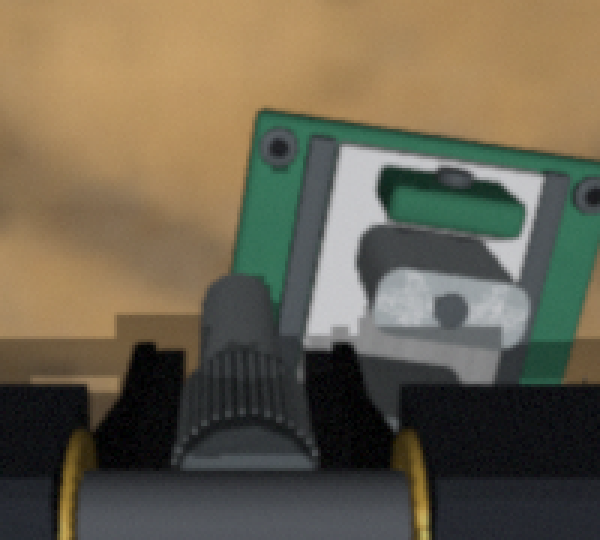

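View pics/sd4.png

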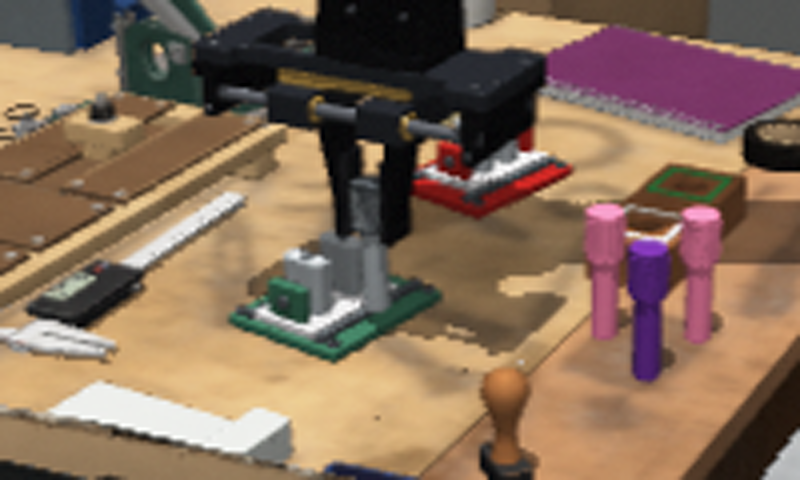

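```bash
python3 - <<'E'
from h import *
i=np.load("w4.npy",allow_pickle=True).item()
print(onz(i,450/3+240,310/3+120,.046))
# jaw top rim corners: left end, right end
print([onz(i,u/3+240,v/3+120,.046).round(4) for u,v in[(375,300),(530,318),(453,270),(447,350)]])
for z,r in((.0188,.0065),(.0203,.008)):
    p=onz(i,240/3+240,275/3+120,z);print(p[0],p[1]-r)
a=Ro.from_rotvec([0,0,np.radians(-8.7)]).as_matrix()
print(a[:2,0],a[:2,1], np.array([.5779,.1792])-[.5388,.1856] @ np.eye(2), a[:2,:2].T@(np.array([.5388,.1856])-[.5779,.1792]))
E
```

```text
[0.5800617  0.19439245 0.046     ]
[array([0.5653, 0.1965, 0.046 ]), array([0.5958, 0.1927, 0.046 ]), array([0.5801, 0.2026, 0.046 ]), array([0.58 , 0.186, 0.046])]
0.5390350250520514 0.18587700444294603
0.5390359037550952 0.1848842417503622
[ 0.98849389 -0.15126082] [0.15126082 0.98849389] [ 0.0391 -0.0064] [-0.03961818  0.00041206]
```

Call:
jog_arm(
  plan=[
    [2, -0.8, -0.5, 0, 0, 0],
    [2, -0.3, 0, 0, 0, 0],
    [2, -0.3, 0, 0, 0, 0],
    [2, -0.3, 0, 0, 0, 0],
    [2, -0.3, 0, 0, 0, 0],
    [0, 0, 0, 0, 0, 0],
  ],
)

```text
time_s: 8.25
tcp_pos: [0.5496, 0.1833, 0.0789]
ee_rot: [3.14, 0.0, 1.571]
force: [0.3, -0.9, -1.7]
opening: 0.234
```

```bash
cat >> h.py <<'E'
def gf(c,yawdeg):
    o=get_obs();a=Ro.from_rotvec([0,0,np.radians(yawdeg)]).as_matrix()[:2,:2]
    print("t",round(o["time_s"],2),"gauge xy mm",(1000*a.T@(o["tcp_pos"][:2]-c)).round(2),"z",o["tcp_pos"][2].round(4),"F gauge",(a.T@o["force"][:2]).round(2),"Fz",o["force"][2].round(2),"T",o["ft_torque"].round(3),"rot",(o["ee_rot"]).round(4))
G=(np.array([.5778,.1790]),-8.7); N=(np.array([.594,-.0506]),-13.0)
E
python3 -c "
from h import *
gf(*G)"
```

```text
t 8.25 gauge xy mm [-2.85e+01  2.00e-02] z 0.0789 F gauge [ 0.44 -0.81] Fz -1.65 T [-0.053  0.042  0.012] rot [3.140e+00 5.000e-04 1.571e+00]
```

Call:
jog_arm(
  plan=[
    [1.5, -0.23, 0, 0, 0, 0],
    [1.5, -0.23, 0, 0, 0, 0],
    [1.5, -0.23, 0, 0, 0, 0],
    [1.5, -0.23, 0, 0, 0, 0],
  ],
)

```text
time_s: 8.75
tcp_pos: [0.5559, 0.1824, 0.0789]
ee_rot: [3.14, 0.0, 1.571]
force: [0.5, -0.2, -1.1]
opening: 0.238
```

```bash
python3 -c "
from h import *
gf(*G)"
```

```text
t 8.75 gauge xy mm [-22.21   0.07] z 0.0789 F gauge [ 0.56 -0.13] Fz -1.14 T [-0.106  0.04   0.037] rot [3.1402e+00 5.0000e-04 1.5711e+00]
```

Call:
jog_arm(
  plan=[
    [1, -0.15, 0, 0, 0, 0],
    [1, -0.15, 0, 0, 0, 0],
    [1, -0.15, 0, 0, 0, 0],
  ],
)

```text
time_s: 9.12
tcp_pos: [0.5591, 0.1819, 0.0789]
ee_rot: [3.14, 0.0, 1.571]
force: [-0.8, 0.2, -0.6]
opening: 0.238
```

```bash
python3 -c "
from h import *
gf(*G)"
```

```text
t 9.12 gauge xy mm [-18.91   0.06] z 0.0789 F gauge [-0.82  0.04] Fz -0.56 T [-0.075  0.056 -0.015] rot [3.1402e+00 5.0000e-04 1.5711e+00]
```

Call:
jog_arm(
  plan=[
    [1, -0.15, 0, 0, 0, 0],
    [1, -0.15, 0, 0, 0, 0],
  ],
)

```text
time_s: 9.38
tcp_pos: [0.5612, 0.1816, 0.0789]
ee_rot: [3.14, 0.0, 1.571]
force: [-0.0, 0.7, -0.3]
opening: 0.235
```

```bash
python3 -c "
from h import *
gf(*G)"
```

```text
t 9.38 gauge xy mm [-16.81   0.1 ] z 0.0789 F gauge [-0.13  0.69] Fz -0.25 T [-0.098  0.08   0.031] rot [3.1402e+00 5.0000e-04 1.5711e+00]
```

Call:
jog_arm(
  plan=[
    [1, -0.15, 0, 0, 0, 0],
    [1, -0.15, 0, 0, 0, 0],
  ],
)

```text
time_s: 9.62
tcp_pos: [0.5634, 0.1813, 0.0789]
ee_rot: [3.14, 0.0, 1.571]
force: [0.8, -0.3, -0.3]
opening: 0.24
```

```bash
python3 -c "
from h import *
gf(*G)"
```

```text
t 9.62 gauge xy mm [-14.61   0.12] z 0.0789 F gauge [ 0.79 -0.19] Fz -0.34 T [-0.091  0.004  0.023] rot [3.1402e+00 4.0000e-04 1.5712e+00]
```

Call:
jog_arm(
  plan=[
    [1, -0.15, 0, 0, 0, 0],
    [1, -0.15, 0, 0, 0, 0],
  ],
)

```text
time_s: 9.88
tcp_pos: [0.5655, 0.181, 0.0789]
ee_rot: [3.14, 0.0, 1.571]
force: [0.2, 0.2, -1.1]
opening: 0.237
```

```bash
python3 -c "
from h import *
gf(*G)"
```

```text
t 9.88 gauge xy mm [-12.45   0.16] z 0.0789 F gauge [0.14 0.2 ] Fz -1.08 T [-0.116  0.067  0.034] rot [3.1401e+00 4.0000e-04 1.5712e+00]
```

Call:
jog_arm(
  plan=[
    [1, -0.2, 0, 0, 0, 0],
    [1, -0.2, 0, 0, 0, 0],
    [1, -0.18, 0, 0, 0, 0],
    [1, -0.15, 0, 0, 0, 0],
  ],
)

```text
time_s: 10.38
tcp_pos: [0.5698, 0.1802, 0.0789]
ee_rot: [3.14, 0.0, 1.571]
force: [-0.2, -0.6, -0.9]
opening: 0.239
```

```bash
python3 -c "
from h import *
gf(*G)"
```

```text
t 10.38 gauge xy mm [-8.11 -0.01] z 0.0789 F gauge [-0.12 -0.66] Fz -0.94 T [-0.079  0.072  0.061] rot [3.1402e+00 5.0000e-04 1.5712e+00]
```

Call:
jog_arm(
  plan=[
    [1, -0.17, 0, 0, 0, 0],
    [1, -0.17, 0, 0, 0, 0],
    [1, -0.17, 0, 0, 0, 0],
    [1, -0.17, 0, 0, 0, 0],
  ],
)

```text
time_s: 10.88
tcp_pos: [0.5741, 0.1795, 0.0789]
ee_rot: [3.14, 0.0, 1.571]
force: [-0.3, 0.4, -1.0]
opening: 0.239
```

```bash
python3 -c "
from h import *
gf(*G)"
```

```text
t 10.88 gauge xy mm [-3.78 -0.04] z 0.0789 F gauge [-0.38  0.34] Fz -1.0 T [-0.094  0.062  0.018] rot [3.1402e+00 4.0000e-04 1.5712e+00]
```

Call:
jog_arm(
  plan=[
    [1.2, -0.18, 0, 0, 0, 0],
    [1.2, -0.18, 0, 0, 0, 0],
    [1.2, -0.18, 0, 0, 0, 0],
    [1.2, -0.18, 0, 0, 0, 0],
  ],
)

```text
time_s: 11.38
tcp_pos: [0.5792, 0.1788, 0.0789]
ee_rot: [3.14, 0.0, 1.571]
force: [0.0, 0.0, -0.7]
opening: 0.242
```

```bash
python3 -c "
from h import *
gf(*G)"
```

```text
t 11.38 gauge xy mm [ 1.43 -0.02] z 0.0789 F gauge [0.02 0.  ] Fz -0.67 T [-0.119  0.074  0.029] rot [3.1402e+00 5.0000e-04 1.5713e+00]
```

Call:
jog_arm(
  plan=[
    [1.2, -0.18, 0, 0, 0, 0],
    [1.2, -0.18, 0, 0, 0, 0],
    [1.2, -0.18, 0, 0, 0, 0],
    [1.2, -0.18, 0, 0, 0, 0],
  ],
)

```text
time_s: 11.88
tcp_pos: [0.5844, 0.178, 0.0789]
ee_rot: [3.14, 0.0, 1.571]
force: [-0.1, -0.6, -0.8]
opening: 0.239
```

```bash
python3 -c "
from h import *
gf(*G)"
```

```text
t 11.88 gauge xy mm [ 6.64 -0.03] z 0.0789 F gauge [-0.04 -0.57] Fz -0.75 T [-0.042  0.065  0.014] rot [3.1402e+00 5.0000e-04 1.5712e+00]
```

Call:
jog_arm(
  plan=[
    [1.3, -0.19, 0, 0, 0, 0],
    [1.3, -0.19, 0, 0, 0, 0],
    [1.3, -0.19, 0, 0, 0, 0],
    [1.3, -0.19, 0, 0, 0, 0],
  ],
)

```text
time_s: 12.38
tcp_pos: [0.5899, 0.1772, 0.0789]
ee_rot: [3.14, 0.0, 1.571]
force: [0.3, -0.3, -0.7]
opening: 0.24
```

```bash
python3 -c "
from h import *
gf(*G)"
```

```text
t 12.38 gauge xy mm [12.25  0.02] z 0.0789 F gauge [ 0.39 -0.23] Fz -0.65 T [-0.06   0.057 -0.014] rot [3.1402e+00 5.0000e-04 1.5713e+00]
```

Call:
jog_arm(
  plan=[
    [1.5, -0.22, 0, 0, 0, 0],
    [1.5, -0.22, 0, 0, 0, 0],
    [1.5, -0.22, 0, 0, 0, 0],
    [1.5, -0.22, 0, 0, 0, 0],
    [2, -0.3, 0, 0, 0, 0],
    [2.5, -0.38, 0, 0, 0, 0],
    [2.5, -0.38, 0, 0, 0, 0],
    [2.5, -0.38, 0, 0, 0, 0],
    [2.5, -0.38, 0, 0, 0, 0],
    [0, 0, 0, 0, 0, 0],
  ],
)

```text
time_s: 13.62
tcp_pos: [0.6094, 0.1742, 0.0788]
ee_rot: [3.14, 0.001, 1.571]
force: [0.3, 0.1, -1.4]
opening: 0.237
```

```bash
python3 - <<'E'
from h import *
gf(*G)
im=get_image("side"); cv2.imwrite("pics/sd5.png",cv2.resize(im[160:280,200:400,::-1],None,fx=4,fy=4,interpolation=cv2.INTER_CUBIC))
E
```

```text
t 13.62 gauge xy mm [ 3.197e+01 -1.000e-02] z 0.0788 F gauge [0.33 0.18] Fz -1.42 T [-0.082  0.001  0.011] rot [3.1402e+00 6.0000e-04 1.5711e+00]
```

View pics/sd5.png

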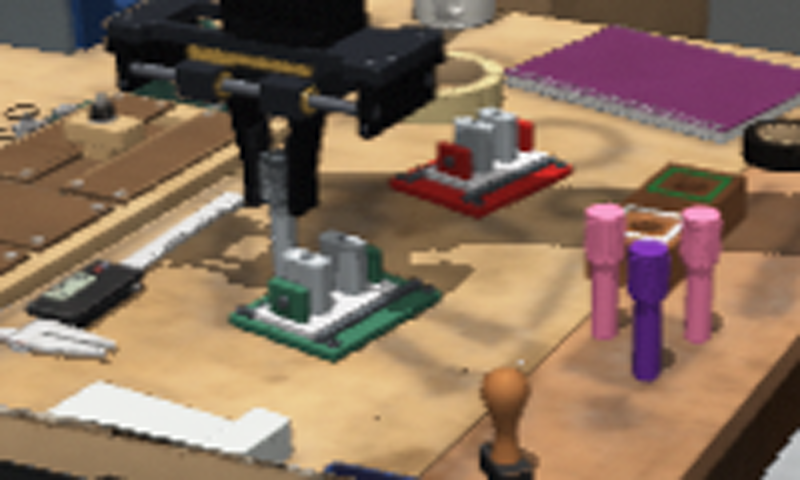

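Call:
jog_arm(
  plan=[
    [0, 0, 20, 0, 0, 0],
    [0, 0, 30, 0, 0, 0],
    [0, 0, 10, 0, 0, 0],
    [-10, -40, 0, 0, 0, 0],
    [-11, -45, 0, 0, 0, 0],
    [-11, -45, 0, 0, 0, 0],
    [-11, -45, 0, 0, 0, 0],
    [-6, -25, 0, 0, 0, 0],
    [0, 0, 0, 0, 0, 0],
    [0, 0, 0, 0, 0, 0],
  ],
)

```text
time_s: 14.92
tcp_pos: [0.5583, -0.0293, 0.1458]
ee_rot: [3.136, -0.003, 1.573]
force: [-0.5, -0.1, -1.1]
opening: 0.239
```

```bash
python3 -c "
from h import *
go(.557,-.042,.0786)"
```

```text
t 14.93 tcp [ 0.5583 -0.0293  0.1458] F [-0.51 -0.11 -1.15] T [-0.017  0.062 -0.017] op 0.239
d mm [ -1.3  -12.71 -67.2 ] rot deg [-0.15  0.35 -0.15]
```

Call:
jog_arm(
  plan=[
    [-1, -12, -5, -0.1, 0.3, 0],
    [0, 0, 0, 0, 0, 0],
    [0, 0, -22, 0, 0, 0],
    [0, 0, -22, 0, 0, 0],
    [0, 0, -12, 0, 0, 0],
    [0, 0, 0, 0, 0, 0],
    [0, 0, 0, 0, 0, 0],
  ],
)

```text
time_s: 15.8
tcp_pos: [0.5589, -0.0379, 0.0832]
ee_rot: [3.141, -0.001, 1.579]
force: [0.2, -0.3, -1.1]
opening: 0.237
```

```bash
python3 -c "
from h import *
go(.557,-.042,.0786);gf(*N)"
```

```text
t 15.8 tcp [ 0.5589 -0.0379  0.0832] F [ 0.2  -0.29 -1.07] T [-0.064  0.028  0.03 ] op 0.237
d mm [-1.91 -4.11 -4.63] rot deg [-0.07  0.06 -0.5 ]
t 15.8 gauge xy mm [-37.05   4.5 ] z 0.0832 F gauge [ 0.26 -0.24] Fz -1.07 T [-0.064  0.028  0.03 ] rot [ 3.1406e+00 -1.1000e-03  1.5795e+00]
```

Call:
jog_arm(
  plan=[
    [-1.9, -4.1, -4.4, 0, 0, -0.4],
    [0, 0, 0, 0, 0, 0],
    [0, 0, 0, 0, 0, 0],
  ],
)

```text
time_s: 16.18
tcp_pos: [0.5577, -0.0424, 0.08]
ee_rot: [3.138, -0.002, 1.572]
force: [0.9, -0.2, -1.1]
opening: 0.235
```

```bash
python3 - <<'E'
from h import *
go(.557,-.042,.0786);gf(*N)
i=camera_info("wrist");np.save("w6.npy",i,allow_pickle=True)
im=get_image("wrist"); cv2.imwrite("pics/w6.png",im[120:300,240:440,::-1].repeat(3,0).repeat(3,1))
E
```

```text
t 16.18 tcp [ 0.5577 -0.0424  0.08  ] F [ 0.86 -0.25 -1.06] T [-0.098  0.065  0.027] op 0.235
d mm [-0.75  0.39 -1.37] rot deg [-0.09  0.19 -0.05]
t 16.18 gauge xy mm [-37.17  -0.15] z 0.08 F gauge [ 0.89 -0.05] Fz -1.06 T [-0.098  0.065  0.027] rot [ 3.1383e+00 -1.6000e-03  1.5718e+00]
```

View pics/w6.png

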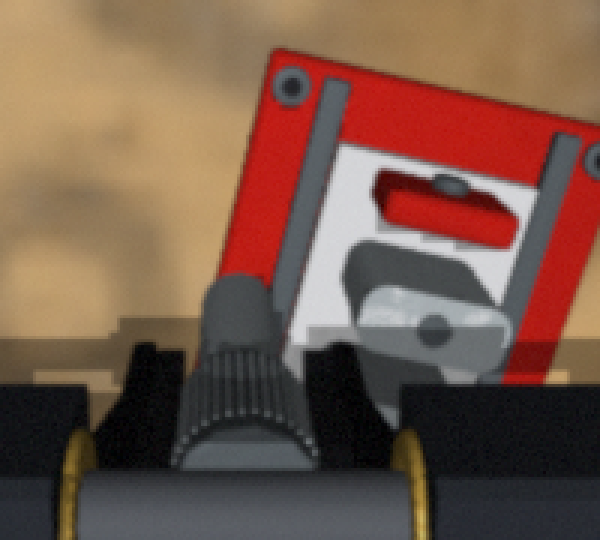

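```bash
python3 - <<'E'
from h import *
i=np.load("w6.npy",allow_pickle=True).item()
j=onz(i,433/3+240,331/3+120,.046);print(j)
a=onz(i,273/3+240,48/3+120,.008);b=onz(i,600/3+240,127/3+120,.008);c=onz(i,217/3+240,272/3+120,.008)
yw=np.degrees(np.arctan2(b[1]-a[1],b[0]-a[0]));print("yaw",yw,np.degrees(np.arctan2(a[1]-c[1],a[0]-c[0]))-90)
r=Ro.from_rotvec([0,0,np.radians(-13)]).as_matrix()
print("plate mid",a+r@[.042,-.05,0],"gap mid",j-r@[0,.0125,0])
E
```

```text
[ 0.5961374  -0.03818181  0.046     ]
yaw -13.300219393427717 -13.647807495552698
plate mid [ 0.59497529 -0.04504706  0.008     ] gap mid [ 0.59332551 -0.05036144  0.046     ]
```

Call:
jog_arm(
  plan=[
    [2, -0.4, -1, -0.1, 0.2, 0],
    [2, -0.46, 0, 0, 0, 0],
    [2, -0.46, 0, 0, 0, 0],
    [2, -0.46, 0, 0, 0, 0],
    [2, -0.46, 0, 0, 0, 0],
    [0, 0, 0, 0, 0, 0],
  ],
)

```text
time_s: 16.98
tcp_pos: [0.5687, -0.0447, 0.079]
ee_rot: [-3.141, 0.0, 1.572]
force: [0.5, 0.0, -0.2]
opening: 0.239
```

```bash
python3 -c "
from h import *
gf(*N)"
```

```text
t 16.98 gauge xy mm [-25.95   0.04] z 0.079 F gauge [0.48 0.14] Fz -0.18 T [-0.089  0.072  0.005] rot [-3.1414e+00  4.0000e-04  1.5720e+00]
```

Call:
jog_arm(
  plan=[
    [1, -0.23, 0, 0, 0, 0],
    [1, -0.23, 0, 0, 0, 0],
    [1, -0.23, 0, 0, 0, 0],
    [1, -0.23, 0, 0, 0, 0],
  ],
)

```text
time_s: 17.48
tcp_pos: [0.5728, -0.0456, 0.079]
ee_rot: [-3.141, 0.0, 1.572]
force: [-0.9, -0.8, -1.1]
opening: 0.237
```

```bash
python3 -c "
from h import *
gf(*N)"
```

```text
t 17.48 gauge xy mm [-21.75   0.1 ] z 0.079 F gauge [-0.68 -0.96] Fz -1.13 T [-0.091 -0.04  -0.018] rot [-3.1412e+00  3.0000e-04  1.5721e+00]
```

Call:
jog_arm(
  plan=[
    [1, -0.23, 0, 0, 0, 0],
    [1, -0.23, 0, 0, 0, 0],
  ],
)

```text
time_s: 17.73
tcp_pos: [0.575, -0.0461, 0.079]
ee_rot: [-3.141, 0.0, 1.572]
force: [-1.0, 0.4, -1.3]
opening: 0.235
```

```bash
python3 -c "
from h import *
gf(*N)"
```

```text
t 17.73 gauge xy mm [-19.51   0.09] z 0.079 F gauge [-1.09  0.2 ] Fz -1.31 T [-0.104  0.029  0.033] rot [-3.1413e+00  3.0000e-04  1.5720e+00]
```

Call:
jog_arm(
  plan=[
    [0.7, -0.16, 0, 0, 0, 0],
    [0.7, -0.16, 0, 0, 0, 0],
  ],
)

```text
time_s: 17.98
tcp_pos: [0.5763, -0.0463, 0.0789]
ee_rot: [-3.141, 0.0, 1.572]
force: [-2.2, 0.9, -1.1]
opening: 0.241
```

```bash
python3 -c "
from h import *
gf(*N)"
```

```text
t 17.98 gauge xy mm [-18.19   0.17] z 0.0789 F gauge [-2.38  0.34] Fz -1.08 T [ 0.08   0.493 -0.004] rot [-3.1408e+00  1.0000e-04  1.5721e+00]
```

Call:
jog_arm(
  plan=[
    [0.6, -0.14, 0, 0, 0, 0],
  ],
)

```text
time_s: 18.1
tcp_pos: [0.5764, -0.0464, 0.0787]
ee_rot: [-3.14, -0.0, 1.572]
force: [-3.4, 1.2, -0.7]
opening: 0.234
```

```bash
python3 -c "
from h import *
gf(*N)"
```

```text
t 18.1 gauge xy mm [-18.07   0.17] z 0.0787 F gauge [-3.57  0.42] Fz -0.74 T [ 0.129  0.784 -0.019] rot [-3.1397e+00 -1.0000e-04  1.5722e+00]
```

Call:
jog_arm(
  plan=[
    [0.9, -0.21, 0, 0, 0, 0],
    [0.9, -0.21, 0, 0, 0, 0],
  ],
)

```text
time_s: 18.35
tcp_pos: [0.5768, -0.0465, 0.0783]
ee_rot: [-3.136, -0.001, 1.572]
force: [-4.9, 1.7, 2.0]
opening: 0.24
```

```bash
python3 -c "
from h import *
gf(*N)"
```

```text
t 18.35 gauge xy mm [-17.66   0.13] z 0.0783 F gauge [-5.18  0.53] Fz 1.97 T [ 2.560e-01  1.462e+00 -1.000e-03] rot [-3.1364e+00 -8.0000e-04  1.5722e+00]
```

Call:
jog_arm(
  plan=[
    [0.9, -0.21, 0.2, 0, 0, 0],
    [0.9, -0.21, 0.2, 0, 0, 0],
    [0.9, -0.21, 0.2, 0, 0, 0],
  ],
)

```text
time_s: 18.73
tcp_pos: [0.577, -0.0466, 0.0781]
ee_rot: [-3.131, -0.002, 1.572]
force: [-5.9, 1.2, 1.9]
opening: 0.237
```

```bash
python3 -c "
from h import *
gf(*N);go(0,0,0)"
```

```text
t 18.73 gauge xy mm [-17.43   0.11] z 0.0781 F gauge [-6.01 -0.14] Fz 1.91 T [ 0.253  1.428 -0.007] rot [-3.1306e+00 -2.0000e-03  1.5724e+00]
t 18.73 tcp [ 0.577  -0.0466  0.0781] F [-5.88  1.22  1.91] T [ 0.253  1.428 -0.007] op 0.237
d mm [-577.04   46.57  -78.14] rot deg [-0.11 -0.63 -0.09]
```

Call:
jog_arm(
  plan=[
    [0.8, -0.18, 0.2, 0, 0, 0],
    [0.8, -0.18, 0.2, 0, 0, 0],
    [0.8, -0.18, 0.2, 0, 0, 0],
    [0.8, -0.18, 0.2, 0, 0, 0],
  ],
)

```text
time_s: 19.23
tcp_pos: [0.5773, -0.0466, 0.0781]
ee_rot: [-3.124, -0.004, 1.573]
force: [-5.6, 1.2, 1.7]
opening: 0.237
```

```bash
python3 -c "
from h import *
gf(*N);go(0,0,0)"
```

```text
t 19.23 gauge xy mm [-17.21   0.15] z 0.0781 F gauge [-5.77 -0.07] Fz 1.74 T [0.224 1.362 0.003] rot [-3.1237 -0.0036  1.5726]
t 19.23 tcp [ 0.5773 -0.0466  0.0781] F [-5.64  1.23  1.74] T [0.224 1.362 0.003] op 0.237
d mm [-577.26   46.58  -78.05] rot deg [-0.2  -1.02 -0.11]
```

Call:
jog_arm(
  plan=[
    [0.8, -0.18, 0.2, 0, 0, 0],
    [0.8, -0.18, 0.2, 0, 0, 0],
    [0.8, -0.18, 0.2, 0, 0, 0],
    [0.8, -0.18, 0.2, 0, 0, 0],
  ],
)

```text
time_s: 19.73
tcp_pos: [0.5775, -0.0466, 0.078]
ee_rot: [-3.117, -0.005, 1.573]
force: [-5.7, 1.0, 2.7]
opening: 0.242
```

```bash
python3 - <<'E'
from h import *
gf(*N);go(0,0,0)
im=get_image("side"); cv2.imwrite("pics/sd7.png",cv2.resize(im[140:260,240:400,::-1],None,fx=5,fy=5,interpolation=cv2.INTER_CUBIC))
im=get_image("scene"); cv2.imwrite("pics/s7.png",cv2.resize(im[170:270,290:420,::-1],None,fx=6,fy=6,interpolation=cv2.INTER_CUBIC))
E
```

```text
t 19.73 gauge xy mm [-16.93   0.15] z 0.078 F gauge [-5.81 -0.36] Fz 2.73 T [0.188 1.321 0.028] rot [-3.1169 -0.0051  1.5728]
t 19.73 tcp [ 0.5775 -0.0466  0.078 ] F [-5.74  0.96  2.73] T [0.188 1.321 0.028] op 0.242
d mm [-577.54   46.64  -78.03] rot deg [-0.29 -1.42 -0.12]
```

View pics/sd7.png

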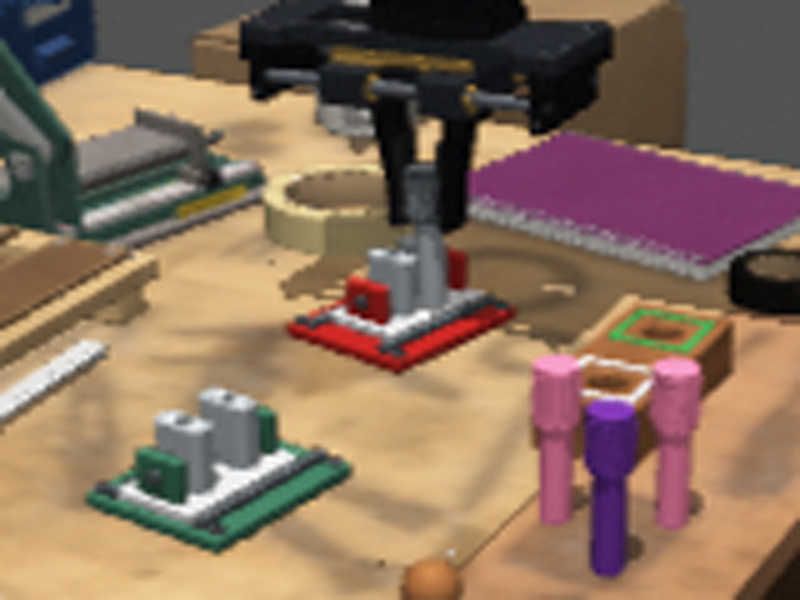

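View pics/s7.png

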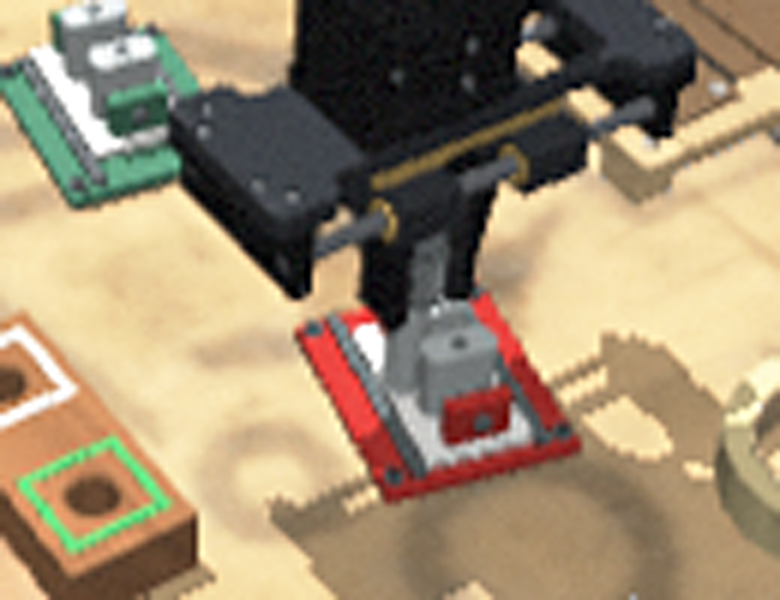

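Call:
jog_arm(
  plan=[
    [-1, 0.2, 0, 0, 0, 0],
    [-3, 0.7, 0, -0.1, -0.4, 0],
    [-6, 1.4, 0, -0.1, -0.5, 0],
    [-8, 1.8, 0, -0.1, -0.5, -0.1],
    [-8, 1.8, 0, 0, 0, 0],
    [0, 0, 10, 0, 0, 0],
    [0, 0, 0, 0, 0, 0],
  ],
)

```text
time_s: 20.7
tcp_pos: [0.5512, -0.0406, 0.0896]
ee_rot: [3.136, 0.001, 1.571]
force: [0.6, -0.0, -0.5]
opening: 0.238
```

```bash
python3 - <<'E'
from h import *
go(.437,-.0401,.14);gf(*N)
i=camera_info("wrist");o=get_obs()
im=get_image("wrist"); cv2.imwrite("pics/w8.png",im[120:300,240:440,::-1].repeat(3,0).repeat(3,1))
E
```

```text
t 20.7 tcp [ 0.5512 -0.0406  0.0896] F [ 0.59 -0.01 -0.48] T [-0.086  0.066 -0.052] op 0.238
d mm [-114.25    0.52   50.42] rot deg [ 0.05  0.34 -0.01]
t 20.7 gauge xy mm [-43.9   0.1] z 0.0896 F gauge [0.57 0.12] Fz -0.48 T [-0.086  0.066 -0.052] rot [3.1357e+00 9.0000e-04 1.5710e+00]
```

View pics/w8.png

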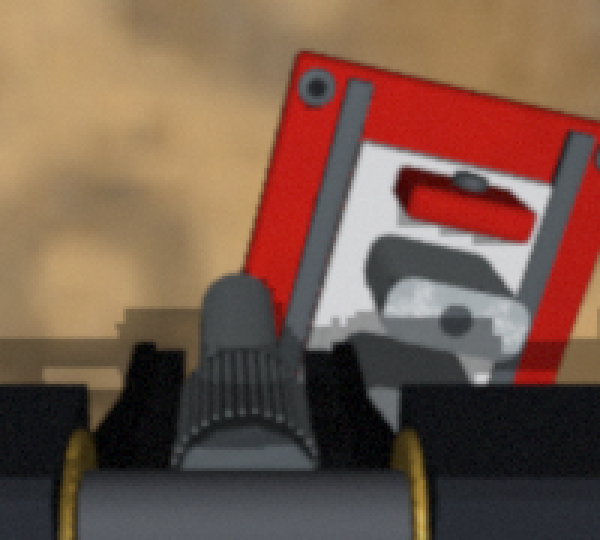

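Call:
jog_arm(
  plan=[
    [0, 0, 20, 0, 0.3, 0],
    [0, 0, 20, 0, 0, 0],
    [-25, 0, 0, 0, 0, 0],
    [-30, 0, 0, 0, 0, 0],
    [-30, 0, 0, 0, 0, 0],
    [-20, 0, 0, 0, 0, 0],
    [-5, 0, 0, 0, 0, 0],
    [0, 0, 0, 0, 0, 0],
    [0, 0, 0, 0, 0, 0],
  ],
)

```text
time_s: 21.88
tcp_pos: [0.441, -0.0413, 0.1304]
ee_rot: [3.14, 0.003, 1.57]
force: [-0.1, -0.3, -0.7]
opening: 0.236
```

```bash
python3 -c "
from h import *
go(.4375,-.0401,.11)"
```

```text
t 21.88 tcp [ 0.441  -0.0413  0.1304] F [-0.08 -0.25 -0.74] T [-0.087  0.047  0.028] op 0.236
d mm [ -3.47   1.24 -20.44] rot deg [0.15 0.1  0.03]
```

Call:
jog_arm(
  plan=[
    [-3.4, 1.2, -10, 0.1, 0.1, 0],
    [0, 0, -8, 0, 0, 0],
    [0, 0, 0, 0, 0, 0],
    [0, 0, 0, 0, 0, 0],
  ],
)

```text
time_s: 22.38
tcp_pos: [0.4379, -0.0403, 0.1105]
ee_rot: [-3.14, 0.002, 1.57]
force: [-0.5, 0.4, -0.9]
opening: 0.235
```

```bash
python3 - <<'E'
from h import *
go(.4375,-.0401,.11)
i=camera_info("wrist");np.save("w9.npy",i,allow_pickle=True)
im=get_image("wrist"); cv2.imwrite("pics/w9.png",im[120:300,220:420,::-1].repeat(3,0).repeat(3,1))
E
```

```text
t 22.38 tcp [ 0.4379 -0.0403  0.1105] F [-0.51  0.38 -0.92] T [-0.095  0.04  -0.006] op 0.235
d mm [-0.45  0.22 -0.46] rot deg [ 0.12 -0.07  0.05]
```

View pics/w9.png

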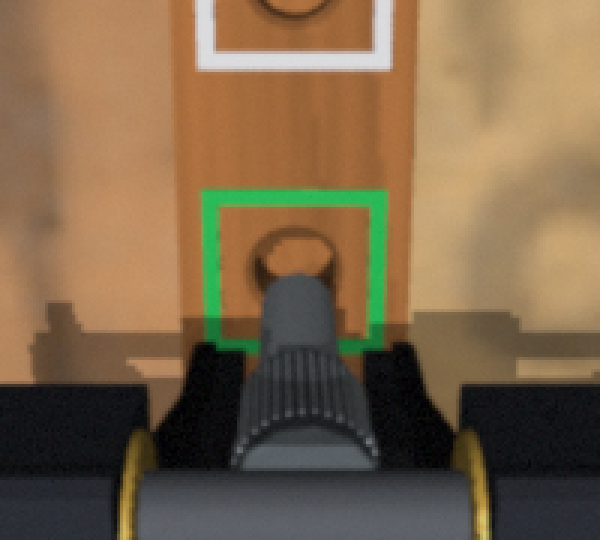

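```bash
python3 - <<'E'
from h import *
i=np.load("w9.npy",allow_pickle=True).item()
P=lambda u,v,z:onz(i,u/3+220,v/3+120,z)[:2]
print([P(*q,.03).round(4) for q in[(202,190),(387,188),(207,352),(384,352)]],np.mean([P(*q,.03) for q in[(202,190),(387,188),(207,352),(384,352)]],0))
print("hole rim top,l,r",P(296,227,.03),P(252,262,.03),P(340,262,.03))
for z,r in((.0498,.0065),(.0513,.008)): print("pin",P(298.5,274,z)-[0,r])
E
```

```text
[array([ 0.4148, -0.0192]), array([ 0.4586, -0.0187]), array([ 0.4148, -0.0607]), array([ 0.4589, -0.0606])] [ 0.4367745  -0.03978091]
hole rim top,l,r [ 0.43704103 -0.0282812 ] [ 0.42637163 -0.03709992] [ 0.44767643 -0.03709272]
pin [ 0.43773194 -0.03995075]
pin [ 0.43773995 -0.04094236]
```

Call:
jog_arm(
  plan=[
    [-0.8, 0.5, -6, 0.1, -0.1, 0],
    [0, 0, -8, 0, 0, 0],
    [0, 0, 0, 0, 0, 0],
    [0, 0, -3, 0, 0, 0],
    [0, 0, -3, 0, 0, 0],
  ],
)

```text
time_s: 23.05
tcp_pos: [0.4374, -0.0397, 0.0895]
ee_rot: [3.14, -0.0, 1.57]
force: [-0.4, -0.6, -0.6]
opening: 0.237
```

```bash
python3 -c "
from h import *
go(.4370,-.0397,.0666)"
```

```text
t 23.05 tcp [ 0.4374 -0.0397  0.0895] F [-0.37 -0.62 -0.56] T [-0.096  0.116  0.023] op 0.237
d mm [ -0.39  -0.04 -22.92] rot deg [-0.01  0.09  0.04]
```

Foot is about at the rim. I'll continue gently.

Call:
jog_arm(
  plan=[
    [-0.3, 0, -3, 0, 0, 0],
    [0, 0, -3, 0, 0, 0],
    [0, 0, -3, 0, 0, 0],
  ],
)

```text
time_s: 23.42
tcp_pos: [0.4372, -0.0396, 0.08]
ee_rot: [3.14, -0.0, 1.57]
force: [-0.0, 0.3, 0.3]
opening: 0.236
```

```bash
python3 -c "
from h import *
go(.4370,-.0397,.0666)"
```

```text
t 23.43 tcp [ 0.4372 -0.0396  0.08  ] F [-0.02  0.27  0.32] T [-0.053 -0.031  0.04 ] op 0.236
d mm [ -0.19  -0.05 -13.37] rot deg [-0.01  0.1   0.04]
```

Call:
jog_arm(
  plan=[
    [0, 0, -3, 0, 0, 0],
    [0, 0, -3, 0, 0, 0],
    [0, 0, -1, 0, 0, 0],
  ],
)

```text
time_s: 23.8
tcp_pos: [0.4371, -0.0397, 0.0723]
ee_rot: [3.14, -0.0, 1.57]
force: [0.2, -0.5, -0.6]
opening: 0.24
```

```bash
python3 -c "
from h import *
go(.4370,-.0397,.0666)"
```

```text
t 23.8 tcp [ 0.4371 -0.0397  0.0723] F [ 0.23 -0.51 -0.56] T [-0.087  0.004  0.01 ] op 0.24
d mm [-0.07 -0.05 -5.7 ] rot deg [-0.    0.08  0.03]
```

Call:
jog_arm(
  plan=[
    [0, 0, -2, 0, 0, 0],
    [0, 0, -1.5, 0, 0, 0],
    [0, 0, -1, 0, 0, 0],
    [0, 0, -1, 0, 0, 0],
  ],
)

```text
time_s: 24.3
tcp_pos: [0.4372, -0.0397, 0.0666]
ee_rot: [3.14, -0.0, 1.57]
force: [0.1, -0.3, 1.4]
opening: 0.238
```

```bash
python3 -c "
from h import *
go(.4370,-.0397,.0666)"
```

```text
t 24.3 tcp [ 0.4372 -0.0397  0.0666] F [ 0.06 -0.26  1.41] T [-0.095  0.167  0.063] op 0.238
d mm [-0.23 -0.04  0.03] rot deg [-0.    0.1   0.04]
```

Call:
jog_arm(
  plan=[
    [0, 0, -0.4, 0, 0, 0],
    [0, 0, -0.3, 0, 0, 0],
  ],
)

```text
time_s: 24.55
tcp_pos: [0.4374, -0.0397, 0.0665]
ee_rot: [3.14, -0.0, 1.57]
force: [-2.6, -0.0, 6.0]
opening: 0.242
```

Call:
jog_arm(
  plan=[
    [0, 0, 0, 0, 0, 0],
    [0, 0, 0, 0, 0, 0],
    [0, 0, 0, 0, 0, 0],
    [0, 0, 0, 0, 0, 0],
    [0, 0, 0, 0, 0, 0],
    [0, 0, 0, 0, 0, 0],
  ],
  fingers=0.8,
)

```text
time_s: 25.3
tcp_pos: [0.4377, -0.0396, 0.0666]
ee_rot: [3.139, -0.0, 1.57]
force: [0.0, -0.1, 0.4]
opening: 0.776
```

```bash
python3 -c "
from h import *
go(.4370,-.0397,.15)"
```

```text
t 25.3 tcp [ 0.4377 -0.0396  0.0666] F [ 0.03 -0.14  0.41] T [-0.103  0.12  -0.067] op 0.776
d mm [-7.200e-01 -7.000e-02  8.342e+01] rot deg [-0.03  0.14  0.04]
```

Seated at floor height and released. I'll lift straight up and look.

Call:
jog_arm(
  plan=[
    [0, 0, 10, 0, 0, 0],
    [0, 0, 25, 0, 0, 0],
    [0, 0, 35, 0, 0, 0],
    [0, 0, 35, 0, 0, 0],
    [0, -10, 35, 0, 0, 0],
    [0, -30, 20, 0, 0, 0],
    [0, -40, 0, 0, 0, 0],
    [0, -20, 0, 0, 0, 0],
    [0, 0, 0, 0, 0, 0],
    [0, 0, 0, 0, 0, 0],
  ],
)

```text
time_s: 26.55
tcp_pos: [0.4368, -0.143, 0.2382]
ee_rot: [3.134, -0.0, 1.569]
force: [-0.3, -0.7, -0.2]
opening: 0.801
```

```bash
python3 - <<'E'
from h import *
go(0,0,0)
i=camera_info("wrist");np.save("w10.npy",i,allow_pickle=True)
im=get_image("wrist"); cv2.imwrite("pics/w10.png",im[:,:,::-1])
im=get_image("scene"); cv2.imwrite("pics/s10.png",im[:,:,::-1]);cv2.imwrite("pics/s10c.png",cv2.resize(im[170:290,220:390,::-1],None,fx=4.7,fy=4.7,interpolation=cv2.INTER_CUBIC))
E
```

```text
t 26.55 tcp [ 0.4368 -0.143   0.2382] F [-0.34 -0.66 -0.18] T [-0.084  0.037 -0.028] op 0.801
d mm [-436.85  142.98 -238.18] rot deg [-0.02  0.45  0.1 ]
```

View pics/w10.png

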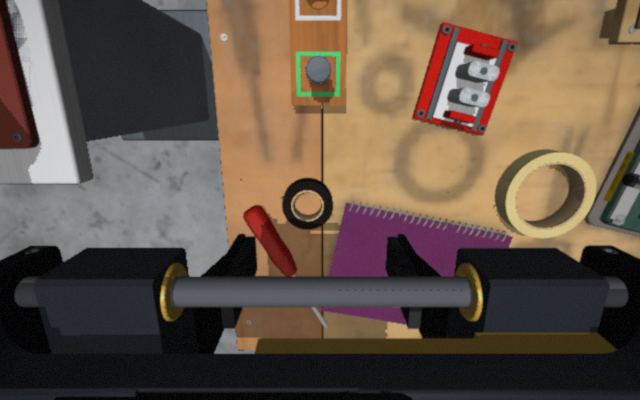

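View pics/s10c.png

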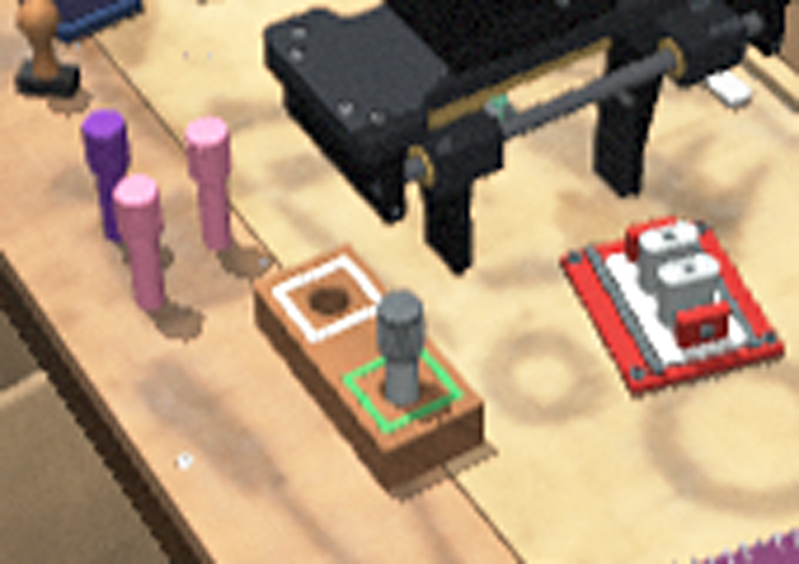

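View pics/s10.png

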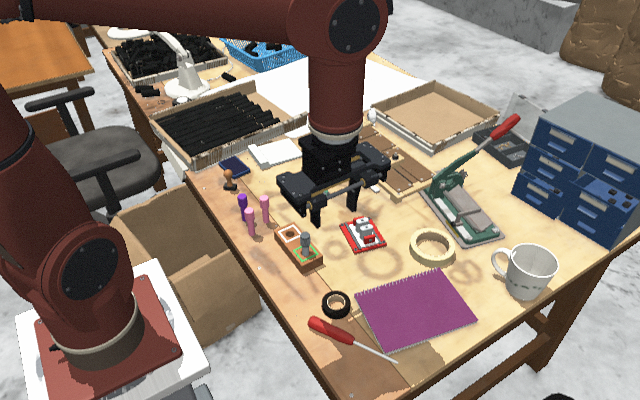

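```bash
python3 - <<'E'
from h import *
i=np.load("w10.npy",allow_pickle=True).item()
print(onz(i,318,68,.086), np.mean([onz(i,u,v,.03) for u,v in[(296.5,53),(340.5,53),(341,97),(297.5,97.5)]],0))
print(get_obs()["joint_vel"].round(4)); sign_off()
E
```

```text
[ 0.4364761  -0.03868505  0.086     ] [ 0.43735821 -0.04076727  0.03      ]
[-0.0043  0.0043 -0.0018  0.003  -0.0016 -0.0024  0.0061]
the job is handed in; nothing more can be done
```

The pin passed the check and now stands in the green-marked hole. I signed off at about 27 s; sign-off gives no verdict, so the checks below are my own.

- **Go gauge:** I took the pin from the white-marked hole and slid it upright through the green gap, in at the robot's side and out at the far side, with the foot about 4 mm above the slide. Force readings stayed within noise (about ±1 N), so I never felt either jaw; I centred the pin on the gap from the camera pictures and kept the path straight.
- **No-go gauge:** The pin stopped about 18 mm before the middle, against the expected 17.7 mm. I pressed it at about 5 to 6 N for about 1.4 s. The sideways force was close to zero, which fits contact with both jaw noses. The pin did not go in, but the tool leaned about 1.4° during the press, and I straightened it as I drew back.
- **Placing:** The pin touched the floor of the green-marked hole at the same tool height as when I took it from the start hole, then I released it. In the last pictures it stands upright.
    - **Position:** The head is about 1 to 2 mm from the centre of the green square, measured from a coarse picture, so not exact.
    - **Surroundings:** The arm is well clear of everything, and the things on the bench that were in view looked unmoved. I did not measure their positions.

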